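# Unpack the field meter from its slide-lid case

### The arm

A 7-joint arm with a two-finger parallel gripper is mounted at the origin on the work surface; the furniture and walls round the work are solid. World frame = base frame: x ahead of the robot, y to its left, z up, the work surface at z = 0. Lengths are in m, angles in rad, forces in N, time in s.
With the tool pointing down it reaches from about 0.4 to 0.85 m from the base axis. Payload 6.9 kg.
Tool frame: the origin (TCP) lies at the very end of the fingers, on their centre line; the grasp point (between the pads) lies 19 mm behind it; z points along the fingers, y is the line along which they close (so a half turn about z gives the same grasp; the last joint's range is limited). The gripper opens to 85 mm and grips with 20 to 120 N. Pads are 22 mm wide; open, the fingers measure 114 mm over their backs; the gripper's body (76 mm by 85 mm) begins 54 mm behind the grasp point. The pads swing forward as they close: fully open they stand 13 mm farther back than shut.
Start: joints at [1.315, 0.507, -0.238, 1.5, 0.126, 1.149, -0.155], TCP at [0.221, -0.585, 0.231] pointing down, gripper open.
Joint ranges: [-3.08, 3.08], [-0.24, 2.05], [-1.43, 1.35], [0, 2.5], [-1.52, 4.66], [0.17, 1.96], [-2.89, 2.89]. Speed limits (rad/s): [2.39, 2.39, 3.14, 3.14, 3.14, 3.14, 3.14].

### API

Orientations are given as [roll, pitch, yaw] about the fixed x, y, z axes, in that order (R = Rz(yaw) Ry(pitch) Rx(roll)).
In Python, from plant import r gives the robot as it stands.
- The arm moves only by the tool jog_arm, never from a script. Its argument "targets" is a list that holds one entry, the list of rows, each a list of 7 numbers: the turn, a rotation vector about the world's x, y, z in degrees, then the shift along the world's x, y, z in cm, then the opening, from -1 (shut) to 1 (fully open), so that 0 is half open. A call has 1 to 8 rows; each row is the pose to reach, as a shift and turn from the pose commanded when the call began; what a row does not reach only later rows make up. A row lasts 1/12 s, in which the tool goes at most 41.7 mm and 7.16 degrees, less where a joint would pass 70% of its speed; a pose out of reach is approached as far as the arm can. A call with a gripper value outside its range is refused whole. The fingers move at their own pace and stop on an object; "newtons" is the grip in N (left out, the last holds). Time passes only in rows, so rows that repeat a pose let the fingers close. It gives the time, the measured TCP pose, the force, the opening and the grip force at its end, in the units of the state.
- r.state(): the state, without advancing time (a new reading comes with each control period).
- r.get_image(name): name is "scene" or "side" or "wrist"; returns the picture (384x512x3 uint8, red, green, blue); there is no depth.
- r.get_calibration(name): a dict with "fx", "fy", "cx", "cy" (pixels), "k1" (the pictures are not rectified: a ray, as slopes to the right and down, at radius r is drawn at 1 + k1 r^2 times it, then the intrinsics apply), "R" (3x3) and "t" (3): a world point X has camera coordinates R X + t. Camera axes: x right, y down, z forward; pixel columns grow to the right and rows downward; lengths in m; the calibration is good to about 2 mm. A picture is of the moment at which its call begins: read the wrist's pose just before it. get_calibration takes no time and is no camera call; for the wrist camera it gives the pose at the moment of the call.
- r.job_done(): hands the job in; it is judged then, once.
The state is a dict: "time": time; "joints": joint angles; "qd": joint speeds; "joint_efforts": joint torques, N m; "position": TCP position; "eef_rot": TCP orientation; "contact_force": force on the tool from outside, world axes, zero at the start; "torque": the same for the moment, N m; "finger_gap": finger opening in m; "finger_force": force on a finger pad.
Only numpy, scipy, OpenCV 4.12 (cv2) and the standard library are available. Lean on these libraries where they do the work, as an engineer would, in place of code of your own. Each camera call takes 0.05 s, during which the arm holds its last target. There are 200 camera calls.

### The job

Lift the lid of the instrument case up over the lip at the case's front end, slide it out of its grooves, and push it horizontally under the low bar of the steel lid holder until it lies flat against the holder's stop. Then take the meter out of the open case and set it down gently, flat and display side up, inside the shallow steel tray. Leave the thermometer, the marker and the label roll where they lie.

Things in the scene. Friction and masses are not known exactly. Their poses are not given: they have to be found in the camera images.
- case: Grey plastic instrument case fixed to the table, 186 long (x) x 158 wide (y) x 66 high. Origin: centre of its underside; +x points to its rear, -x to the front end with the lip. Floor at 6, clear inside 174 x 134. The lid lies on ledges at 46 along both sides, in grooves that leave it 2.5 free on each side, and starts closed with its axes parallel to the case's.
- case_lip (a point): Top middle of the case's front wall (6 thick), at x = -90, z = 52 of the case: the lip, 6 above the ledges. The closed lid lies behind it, so the lid must rise more than 6 (8 to 9 is right) before it can slide out toward the case's -x.
- case_flange (a point): Point midway between the front ends of the two aluminium hold-down flanges over the lid's side edges, at their underside: x = -20, z = 62 of the case. They run from here to the rear wall, 4 thick, 134 clear between them, and let the 5 mm lid rise at most 11. In front of them nothing is above the lid: slid 110 or more toward -x it can be lifted away.
- lid: Loose flat aluminium lid plate, 170 (its x) x 145 (its y) x 5, about 0.22 kg, with one black upright handle block at its middle: 44 long (x), 16 thick (y), standing 30 above the plate (5 to 35 above the origin). Origin: centre of the plate's underside, z up. Starts closed in the case with its axes parallel to the case's. Balanced at the handle: grip the handle across y from above.
- meter: Black hand-held meter, 150 long (x) x 62 wide (y) x 36 high, about 0.26 kg, loose in the case, lying with its display up, long side roughly along the case's x. Origin: centre of its underside, z out of its display side. Grip it across its 62 mm width; its body is 30 high at the sides.
- holder: Steel lid holder fixed to the table, open toward its -x. Origin: centre of its underside. Base plate x -94 to +91, 180 wide (y), top at 6. Upright stop at the rear, face at x = +85.5, 21 high. The lid goes in from the front under the bar, moving to +x, axes parallel to the holder's; home, its origin is at x about 0, y about 0, z = 6 here, handle in front of the bar.
- holder_bar (a point): Middle of the lower front edge of the holder's fixed bar, at x = +40, z = 20 of the holder: the slot beneath is 14 high. The bar runs along y, x = 40 to 66, top at 32, on two posts (x 38 to 68) whose inner faces are 160 apart.
- tray: Shallow steel tray fixed to the table, 200 (x) x 150 (y) x 14 high, wall 4, inside floor 4 above its origin (centre of its underside). The meter goes flat inside it, its length along the tray's x.
- thermometer: Bystander: white pocket probe thermometer lying flat, 194 long (its y), 22 wide, 16 high. Origin: centre of its underside.
- marker: Bystander: marker pen lying flat, 134 long (its y), 16 high. Origin: centre of its underside.
- label_roll: Bystander: roll of labels lying flat, 68 diameter, 30 high. Origin: centre of its underside. Fixed vials up to 75 high stand along the table's back edge, taller fixed equipment beyond y = +-0.38.
Not all that is in view belongs to the job. There is more than one size of the case; the job needs the larger.

How it is judged:
On the way, in this order (a step that is already met when the one before it is completed fails the run):
1. the lid has been slid out toward the case's front, clear of the grooves (x of lid in the frame of case below -0.1 m), for 0.1 s.
2. the lid lies flat in the holder, under the bar and against the stop (x of lid in the frame of holder between -0.015 and 0.006 m and y of lid in the frame of holder between -0.012 and 0.012 m and z of lid in the frame of holder below 0.01 m and angle between lid's own z axis and vertical below 0.06 rad), for 0.2 s.
3. the meter is lifted clear of the case (z of meter in the frame of case above 0.07 m), for 0.1 s.
At the end, for the whole second after the job is handed in: The lid lies flat (within 0.06 rad) on the holder's base plate under the bar, its rear edge within 15 mm of the stop and within 12 mm of the holder's middle sideways; the meter lies flat (within 0.08 rad), display up, on the tray's floor wholly inside its walls; both at rest (all of step 2 and x of meter in the frame of tray between -0.025 and 0.025 m and y of meter in the frame of tray between -0.042 and 0.042 m and z of meter in the frame of tray below 0.009 m and angle between meter's own z axis and vertical below 0.08 rad and linear speed of each of meter, lid below 0.02 m/s); the robot touches nothing.
It fails at once if the meter is dropped: out of the case, it is let go more than 20 mm above the tray's floor (z of meter in the frame of case above 0.05 m and z of meter in the frame of tray above 0.024 m and contact force between meter and the fingers below 0.05 N).
It fails at once if the meter is turned over (tilted over 0.8 rad) (angle between meter's own z axis and vertical above 0.8 rad).
It fails at once if a bystander is moved more than 30 mm (distance of any of thermometer, marker, label_roll from where it was at the start of the episode above 0.03 m).
It also fails if it takes over 61 s, if anything falls off the work surface, if the arm or the gripper's body presses on something with over 40 N, if the wrist force passes 120 N, or if a joint passes its speed limit or range.

## Working session

There is one attempt and no reset: what is moved stays moved. The work goes in short steps, Python scripts to look and compute and a tool call to move; the robot and the scene stay as the last step left them, time stands still between calls to the robot, and variables do not carry over. Pictures are saved under pics/ and viewed, at most 10 in all, crops included, and the job is handed in when it is done.

Besides the shell and the picture viewer there is one more tool, called after "Request:" as a command line: name --argument value ..., lists and objects as JSON in quotes. jog_arm: Moves the arm, as the interface text tells. Its arguments: {"type":"object","properties":{"targets":{"type":"array","items":{"type":"array","items":{"type":"array","items":{"type":"number"}}}},"newtons":{"type":"number"}},"required":["targets"]}

```bash
mkdir -p pics; ls; python3 - <<'E'
from plant import r
import cv2,json
s=r.state();print(s['time'],s['position'],s['eef_rot'],s['finger_gap'])
for n in("scene","side"):
    im=r.get_image(n);cv2.imwrite(f'pics/{n}0.png',cv2.resize(im[:,:,::-1],(800,600),interpolation=cv2.INTER_CUBIC))
    cv2.imwrite(f'pics/raw_{n}0.png',im[:,:,::-1])
    c=r.get_calibration(n);print(n,c)
E
```

```text
pics
0.0 [ 0.22035924 -0.58431094  0.23041084] [-3.13975621e+00  7.73789919e-05  3.60811956e-01] 0.08544195291265524
scene {'fx': 479.7833463264995, 'fy': 479.7833463264995, 'cx': 256.33089013178204, 'cy': 192.54388052717354, 'k1': -0.08708212770621926, 'R': array([[-0.74678507, -0.66482186,  0.01799857],
       [-0.49402149,  0.53640253, -0.68426245],
       [ 0.44525816, -0.51988866, -0.72901369]]), 't': array([0.32646254, 0.21954532, 1.43225038])}
side {'fx': 460.80226291485735, 'fy': 460.80226291485735, 'cx': 254.46094087600278, 'cy': 195.45416933099443, 'k1': -0.026852016285575608, 'R': array([[ 0.9588012 , -0.28287205, -0.02614691],
       [-0.1436249 , -0.40328442, -0.90373313],
       [ 0.2450962 ,  0.87025576, -0.42729705]]), 't': array([-0.35849731,  0.13005804,  1.53028372])}
```

View pics/scene0.png

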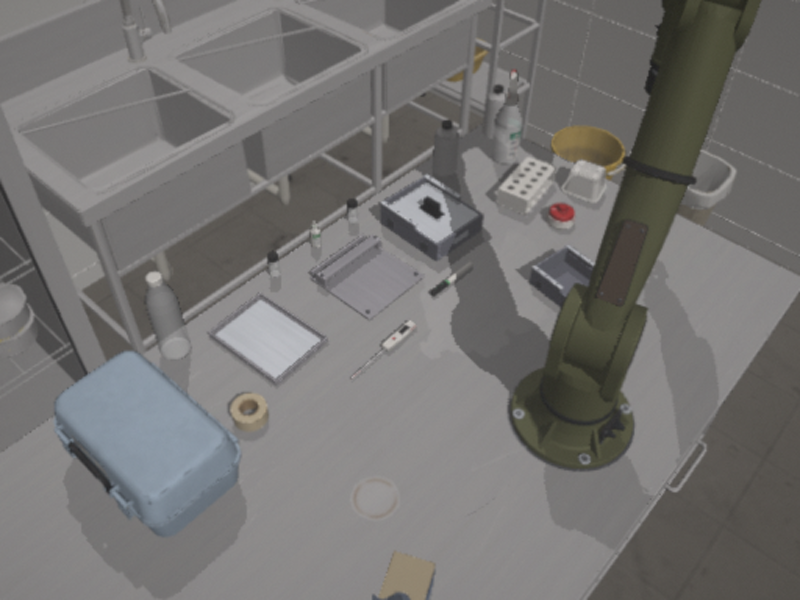

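View pics/side0.png

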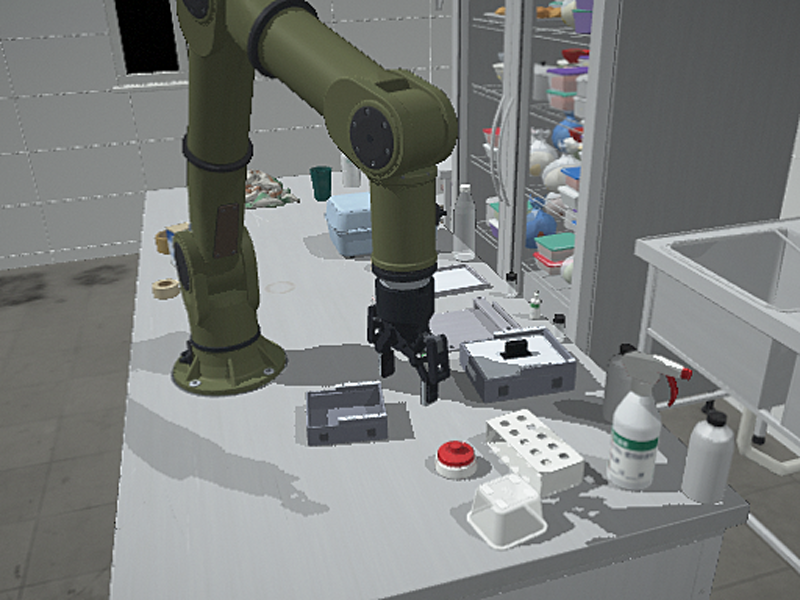

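The scene picture shows two cases: the large lidded grey one at (430,215), with aluminium lid and black handle, and a small open one at (565,275). The lidded one fits. The holder is at (365,275), tray at (268,337), thermometer at (385,350), marker at (450,280) and label roll at (250,412). I'll confirm with an enlarged crop.

```bash
python3 - <<'E'
import cv2
im=cv2.imread('pics/raw_scene0.png')[105:255,125:325]
im=cv2.convertScaleAbs(im,alpha=1.5)
cv2.imwrite('pics/crop0.png',cv2.resize(im,(800,600),interpolation=cv2.INTER_CUBIC))
E
```

```text
(no output)
```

View pics/crop0.png

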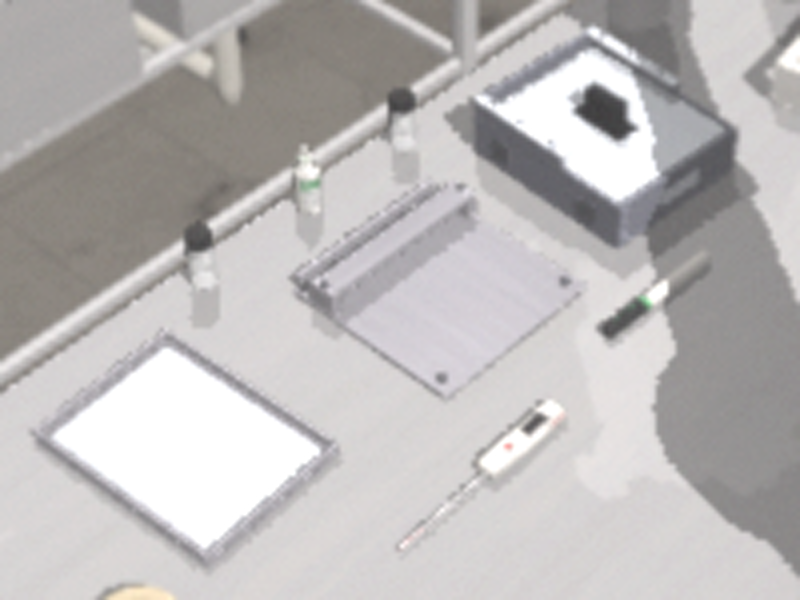

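```bash
cat > h.py <<'E'
import numpy as np,cv2
def ray(c,px):
    K=np.array([[c['fx'],0,c['cx']],[0,c['fy'],c['cy']],[0,0,1.]])
    u=cv2.undistortPoints(np.array(px,float).reshape(-1,1,2),K,np.array([c['k1'],0,0,0,0]))[:,0]
    R=np.array(c['R']);t=np.array(c['t'])
    return -R.T@t,np.c_[u,np.ones(len(u))]@R
def onz(c,px,z):
    o,d=ray(c,px);z=np.broadcast_to(z,len(d))
    return o+d*((z-o[2])/d[:,2])[:,None]
def proj(c,X):
    K=np.array([[c['fx'],0,c['cx']],[0,c['fy'],c['cy']],[0,0,1.]])
    return cv2.projectPoints(np.array(X,float),cv2.Rodrigues(np.array(c['R']))[0],np.array(c['t'],float),K,np.array([c['k1'],0,0,0,0]))[0][:,0]
def fit(c,px,obj,z0=0):
    """planar fit: object points obj (x,y,z) seen at px -> x,y,yaw(deg), residual mm"""
    obj=np.array(obj,float);W=onz(c,px,obj[:,2]+z0)[:,:2];o=obj[:,:2]
    a=o-o.mean(0);b=W-W.mean(0)
    th=np.arctan2((a[:,0]*b[:,1]-a[:,1]*b[:,0]).sum(),(a*b).sum())
    Rm=np.array([[np.cos(th),-np.sin(th)],[np.sin(th),np.cos(th)]])
    p=W.mean(0)-Rm@o.mean(0)
    return np.r_[p,np.degrees(th)].round(4),((W-(o@Rm.T+p))*1e3).round(1).tolist()
E
python3 - <<'E'
from plant import r
from h import *
c=r.get_calibration('scene')
f=lambda L:np.array(L)/4+[125,105]-0.375
# +x = left-up, +y = left-down
print('tray',fit(c,f([(168,333),(338,450),(208,565),(37,433)]),[(.1,-.075,.014),(-.1,-.075,.014),(-.1,.075,.014),(.1,.075,.014)]))
print('holder',fit(c,f([(447,395),(583,287)]),[(-.094,.09,.006),(-.094,-.09,.006)]))
print('case',fit(c,f([(475,98),(593,30),(628,240)]),[(.093,.079,.066),(.093,-.079,.066),(-.093,.079,0)]))
print('handle',onz(c,f([(608,98)]),.081))
print('therm',onz(c,f([(562,408),(402,548)]),.01));print('marker',onz(c,f([(708,258),(605,332)]),.01))
E
```

```text
tray (array([0.5665, 0.2657, 2.158 ]), [[0.3, 1.3], [1.9, 2.2], [-1.5, -0.4], [-0.7, -3.0]])
holder (array([ 0.5464, -0.0045, -0.1599]), [[-0.0, -3.7], [0.0, 3.7]])
case (array([ 0.5507, -0.2411, -0.7677]), [[2.4, 0.7], [-8.7, 6.9], [6.3, -7.5]])
handle [[ 0.54651837 -0.23133978  0.081     ]]
therm [[0.37095685 0.03123555 0.01      ]
 [0.36732318 0.22296815 0.01      ]]
marker [[ 0.39189903 -0.1903026   0.01      ]
 [ 0.40061303 -0.05880873  0.01      ]]
```

Request:
jog_arm --targets '[[[0, 0, -5, 0, 4, 1, 1], [0, 0, -10, 2, 8, 2, 0.5], [0, 0, -15, 4, 12, 3, 0.3], [0, 0, -20.7, 7, 15.5, 4, 0.3], [0, 0, -20.7, 9, 19, 4, 0.3], [0, 0, -20.7, 11, 22.5, 4, 0.3], [0, 0, -20.7, 13, 26, 4, 0.3], [0, 0, -20.7, 16, 28.5, 4, 0.3]]]'

```text
time: 0.77
position: [0.3754, -0.3013, 0.2714]
eef_rot: [-3.141, 0.001, -0.001]
contact_force: [1.1, -0.5, -0.6]
finger_gap: 0.0557
finger_force: 0.0
```

Request:
jog_arm --targets '[[[0, 0, 0, 3, 1, 0, 0.3], [0, 0, 0, 6, 3, 0, 0.3], [0, 0, 0, 9.5, 5, 0, 0.3], [0, 0, 0, 13, 6, 0, 0.3], [0, 0, 0, 13, 6, 0, 0.3], [0, 0, 0, 13, 6, 0, 0.3]]]'

```text
time: 1.27
position: [0.5075, -0.2423, 0.2703]
eef_rot: [-3.14, 0.001, 0.003]
contact_force: [-1.3, -0.1, -0.2]
finger_gap: 0.0555
finger_force: 0.0
```

```bash
python3 - <<'E'
from plant import r
import cv2,numpy as np
s=r.state();print(s['time'],s['position'],s['eef_rot'],s['finger_gap'])
c=r.get_calibration('wrist');im=r.get_image('wrist');np.save('c1.npy',c)
cv2.imwrite('pics/w1.png',cv2.resize(im[:,:,::-1],(800,600),interpolation=cv2.INTER_CUBIC));print(c)
E
```

```text
1.2667 [ 0.50749912 -0.24232369  0.27026938] [-3.14012272e+00  9.67371353e-04  3.29723616e-03] 0.05545879220271884
{'fx': 321.97286669158285, 'fy': 321.97286669158285, 'cx': 257.8531099023338, 'cy': 193.8259911498142, 'k1': -0.03563574662753999, 'R': array([[ 2.38016564e-03, -9.99996913e-01, -7.13205465e-04],
       [-9.53562354e-01, -2.48445111e-03,  3.01185433e-01],
       [-3.01186275e-01, -3.67853354e-05, -9.53565324e-01]]), 't': array([-0.24317669,  0.43351148,  0.56958189])}
```

View pics/w1.png

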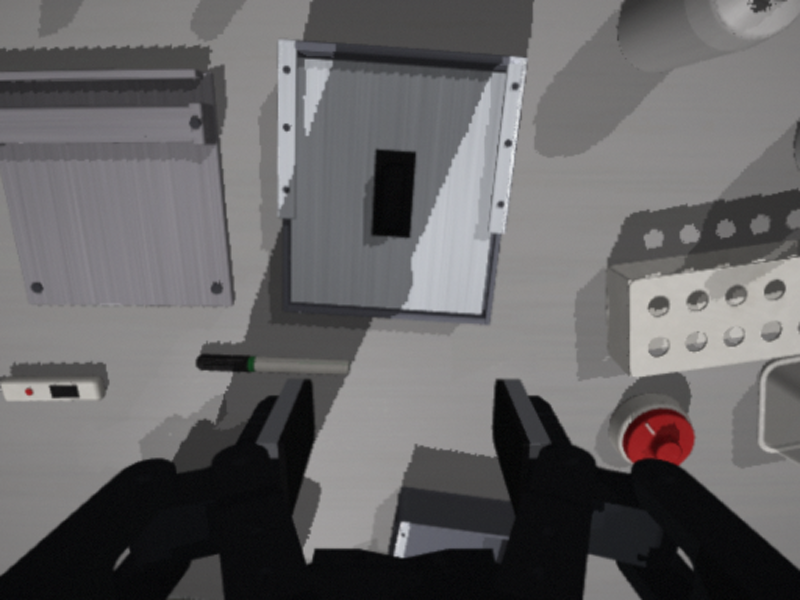

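Wrist view: the lid handle top spans (376,150)–(410,238), the flanges' outer corners are (278,40), (526,57), (278,217) and (505,234), the holder's front corners are (27,306) and (233,303), and the bar's end is at (207,107)–(215,143).

```bash
python3 - <<'E'
from h import *
c=np.load('c1.npy',allow_pickle=True).item()
f=lambda L:(np.array(L)+.5)/1.5625-.5
print('case',fit(c,f([(278,40),(526,57),(278,217),(505,234)]),[(.093,.079,.066),(.093,-.079,.066),(-.02,.079,.066),(-.02,-.079,.066)]))
print('lid',fit(c,f([(376,150),(415,152),(410,238),(372,235)]),[(.022,.008,.081),(.022,-.008,.081),(-.022,-.008,.081),(-.022,.008,.081)]))
print('holder',fit(c,f([(27,306),(233,303)]),[(-.094,.09,.006),(-.094,-.09,.006)]))
print(onz(c,f([(207,107),(215,143),(204,143)]),.032), 'marker',onz(c,f([(350,367),(198,362)]),.008))
E
```

```text
case (array([ 0.5517, -0.2354, -3.746 ]), [[-0.9, -0.7], [-0.1, 1.0], [1.0, -0.7], [-0.0, 0.3]])
lid (array([ 0.5545, -0.2355, -3.2893]), [[5.4, 4.1], [5.2, -4.6], [-5.8, -4.3], [-4.8, 4.9]])
holder (array([ 0.5493, -0.0049,  1.01  ]), [[-0.0, 0.7], [0.0, -0.7]])
[[ 0.61169656 -0.10182525  0.032     ]
 [ 0.58700163 -0.10509873  0.032     ]
 [ 0.58705201 -0.09702274  0.032     ]] marker [[ 0.39877742 -0.19548351  0.008     ]
 [ 0.40288952 -0.06134975  0.008     ]]
```

Request:
jog_arm --targets '[[[0, 0, -1.8, 2.5, 0.4, -2.5, 0.3], [0, 0, -3.7, 4.5, 0.7, -6, 0.3], [0, 0, -3.7, 4.5, 0.7, -10, 0.3], [0, 0, -3.7, 4.5, 0.7, -14, 0.3], [0, 0, -3.7, 4.5, 0.7, -17.5, 0.3], [0, 0, -3.7, 4.5, 0.7, -20, 0.3], [0, 0, -3.7, 4.5, 0.7, -21.2, 0.3], [0, 0, -3.7, 4.5, 0.7, -21.2, 0.3]]]'

```text
time: 1.98
position: [0.5475, -0.2379, 0.0562]
eef_rot: [-3.141, 0.007, -0.067]
contact_force: [1.2, 0.4, 0.8]
finger_gap: 0.0555
finger_force: 0.0
```

Request:
jog_arm --targets '[[[0, 0, 0, 0, 0, 0, -0.5], [0, 0, 0, 0, 0, 0, -1], [0, 0, 0, 0, 0, 0, -1], [0, 0, 0, 0, 0, 0, -1], [0, 0, 0, 0, 0, 0, -1], [0, 0, 0, 0, 0, 0, -1]]]' --newtons 60

```text
time: 2.48
position: [0.552, -0.2372, 0.0612]
eef_rot: [3.141, -0.003, -0.065]
contact_force: [-1.1, 0.3, 7.4]
finger_gap: 0.0145
finger_force: 60.2
```

Request:
jog_arm --targets '[[[0, 0, 0, 0, 0, 0.4, -1], [0, 0, 0, 0, 0, 0.9, -1], [0, 0, 0, 0, 0, 0.9, -1], [0, 0, 0, 0, 0, 0.9, -1], [0, 0, 0, 0, 0, 0.9, -1]]]'

```text
time: 2.9
position: [0.5511, -0.237, 0.0683]
eef_rot: [3.142, 0.0, -0.065]
contact_force: [0.5, 0.2, -2.8]
finger_gap: 0.0146
finger_force: 58.9
```

```bash
python3 - <<'E'
from plant import r
import cv2,numpy as np
s=r.state();print(s['time'],s['position'],s['eef_rot'],s['contact_force'],s['torque'])
im=r.get_image('side')[190:270,270:400,::-1]
im2=r.get_image('scene')[105:180,230:330,::-1]
a=np.hstack([cv2.resize(im,(450,280),interpolation=3),cv2.resize(im2,(350,280),interpolation=3)])
cv2.imwrite('pics/lift.png',a)
E
```

```text
2.9 [ 0.55106489 -0.23703223  0.06825187] [ 3.14156812e+00  1.08304470e-04 -6.51495837e-02] [ 0.47773517  0.19339677 -2.82602511] [ 0.00516646 -0.01878351  0.0265002 ]
```

View pics/lift.png

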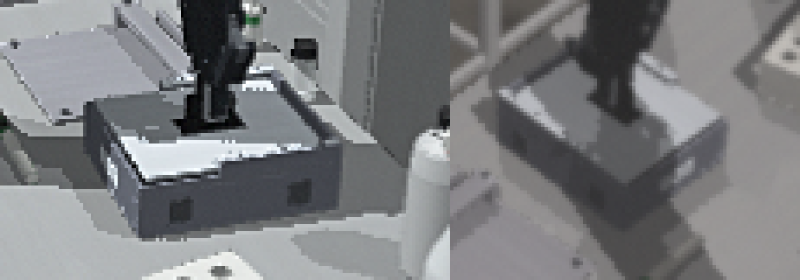

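The crop shows the lid level with the fingers on the handle; the weight (2.8 N) hangs free and it has risen about 7 mm. I'll raise it 1.7 mm more and pull toward -x.

Request:
jog_arm --targets '[[[0, 0, 0, 0, 0, 0.17, -1], [0, 0, 0, 0, 0, 0.17, -1], [0, 0, 0, -1, 0.06, 0.17, -1], [0, 0, 0, -2.5, 0.16, 0.17, -1], [0, 0, 0, -4, 0.26, 0.17, -1], [0, 0, 0, -5.5, 0.36, 0.17, -1]]]'

```text
time: 3.5
position: [0.4956, -0.2332, 0.0699]
eef_rot: [-3.142, 0.0, -0.065]
contact_force: [-0.3, 0.7, -2.2]
finger_gap: 0.0145
finger_force: 58.8
```

Request:
jog_arm --targets '[[[0, 0, 0, -1.5, 0.1, 0, -1], [0, 0, 0, -3.5, 0.23, 0, -1], [0, 0, 0, -5.5, 0.36, 0, -1], [0, 0, 0, -7.5, 0.49, 0, -1], [0, 0, 0, -9, 0.58, 0, -1], [0, 0, 0, -9, 0.58, 0, -1], [0, 0, 0, -9, 0.58, 0, -1]]]'

```text
time: 4.08
position: [0.4059, -0.2278, 0.0703]
eef_rot: [3.141, -0.0, -0.066]
contact_force: [0.7, -0.1, -2.7]
finger_gap: 0.0146
finger_force: 58.8
```

```bash
python3 - <<'E'
from h import *
c=np.load('c1.npy',allow_pickle=True).item()
f=lambda L:(np.array(L)+.5)/1.5625-.5
im=cv2.imread('pics/w1.png',0)
e=cv2.createLineSegmentDetector().detect(im)[0][:,0]
for s in e:
    L=np.hypot(s[2]-s[0],s[3]-s[1])
    if L>70 and max(s[0],s[2])<245 and max(s[1],s[3])<330 and min(s[1],s[3])>60:
        for z in (.006,.032):
            W=onz(c,f([s[:2],s[2:]]),z)[:,:2]; d=W[1]-W[0]
            print(s.round(),z,W.round(4).tolist(),((np.degrees(np.arctan2(d[1],d[0]))+45)%90-45).round(2))
E
```

```text
[  1.  80. 194.  77.] 0.006 [[0.6354, 0.0662], [0.6347, -0.0848]] -0.27
[  1.  80. 194.  77.] 0.032 [[0.6322, 0.0465], [0.6315, -0.0949]] -0.27
[231. 303. 216. 146.] 0.006 [[0.4568, -0.0955], [0.5851, -0.0961]] -0.28
[231. 303. 216. 146.] 0.032 [[0.465, -0.1049], [0.5851, -0.1054]] -0.28
[192.  69.   1.  72.] 0.006 [[0.6405, -0.0836], [0.6412, 0.065]] -0.25
[192.  69.   1.  72.] 0.032 [[0.637, -0.0937], [0.6376, 0.0453]] -0.25
[188. 107.   1. 109.] 0.006 [[0.6139, -0.0777], [0.6146, 0.0707]] -0.28
[188. 107.   1. 109.] 0.032 [[0.6121, -0.0882], [0.6128, 0.0507]] -0.28
[ 43. 142. 158. 141.] 0.006 [[0.5895, 0.0412], [0.5888, -0.0511]] -0.44
[ 43. 142. 158. 141.] 0.032 [[0.5893, 0.0231], [0.5886, -0.0633]] -0.44
```

Request:
jog_arm --targets '[[[0, 0, 0, 0, 0, 1.5, -1], [0, 0, 0, 0, 0, 4, -1], [0, 0, 1, 0.5, 2.5, 6.5, -1], [0, 0, 2, 1.5, 6, 7.5, -1], [0, 0, 3, 2, 10, 7.5, -1], [0, 0, 4, 2.5, 13.5, 7.5, -1], [0, 0, 4.5, 3, 17, 7.5, -1], [0, 0, 4.5, 3.5, 20, 7.5, -1]]]'

```text
time: 4.75
position: [0.4425, -0.0246, 0.1455]
eef_rot: [-3.141, -0.002, 0.016]
contact_force: [0.1, -0.4, -2.3]
finger_gap: 0.0149
finger_force: 59.0
```

Request:
jog_arm --targets '[[[0, 0, -1.2, 1.5, 0.5, -1, -1], [0, 0, -1.2, 2.5, 1, -3.5, -1], [0, 0, -1.2, 2.5, 1, -6.5, -1], [0, 0, -1.2, 2.5, 1, -9, -1], [0, 0, -1.2, 2.5, 1, -10.5, -1], [0, 0, -1.2, 2.5, 1, -10.5, -1], [0, 0, -1.2, 2.5, 1, -10.5, -1]]]'

```text
time: 5.33
position: [0.4667, -0.0169, 0.0396]
eef_rot: [-3.141, 0.001, -0.007]
contact_force: [0.1, -0.6, -1.8]
finger_gap: 0.0147
finger_force: 59.0
```

```bash
python3 - <<'E'
from plant import r
import cv2,numpy as np
s=r.state();print(s['time'],s['position'],s['eef_rot'],s['contact_force'])
c=r.get_calibration('wrist');im=r.get_image('wrist');np.save('c2.npy',c)
cv2.imwrite('pics/w2.png',cv2.resize(im[:,:,::-1],(800,600),interpolation=cv2.INTER_CUBIC))
E
```

```text
5.3333 [ 0.466698   -0.01693054  0.03963786] [-3.14115158e+00  9.23636348e-04 -6.57609780e-03] [ 0.05676719 -0.61819962 -1.84752643]
```

View pics/w2.png

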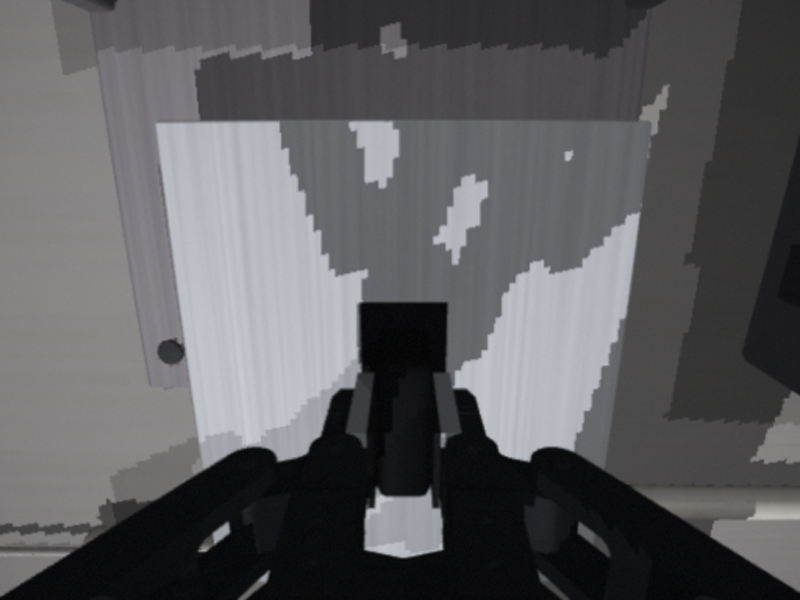

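The lid is in the gripper above the base plate: far corners at (157,122) and (651,121), the plate's left edge running (95,20)–(150,386), and its right edge at (650,20) just emerging past the lid.

```bash
python3 - <<'E'
from h import *
c=np.load('c2.npy',allow_pickle=True).item()
f=lambda L:(np.array(L)+.5)/1.5625-.5
for z in (.0295,.032):
  print(z,onz(c,f([(157,122),(651,121)]),z).round(4).tolist(),fit(c,f([(157,122),(651,121)]),[(.085,.0725,z),(.085,-.0725,z)]))
print(onz(c,f([(97,40),(150,386),(648,30)]),.006).round(4).tolist())
E
```

```text
0.0295 [[0.5519, 0.0536, 0.0295], [0.5511, -0.0889, 0.0295]] (array([ 0.4665, -0.0172, -0.3204]), [[-0.0, -1.3], [0.0, 1.3]])
0.032 [[0.5518, 0.0524, 0.032], [0.551, -0.0877, 0.032]] (array([ 0.4664, -0.0172, -0.3204]), [[-0.0, -2.4], [0.0, 2.4]])
[[0.5785, 0.0807, 0.006], [0.456, 0.0822, 0.006], [0.5797, -0.0955, 0.006]]
```

Request:
jog_arm --targets '[[[0, 0, 0, 0, 0.5, 0, -1], [0, 0, 0, 0, 1.05, -0.5, -1], [0, 0, 0, 0, 1.05, -1, -1], [0, 0, 0, 0, 1.05, -1.45, -1], [0, 0, 0, 0, 1.05, -1.45, -1], [0, 0, 0, 1, 1.05, -1.45, -1], [0, 0, 0, 2, 1.05, -1.45, -1], [0, 0, 0, 2, 1.05, -1.45, -1]]]'

```text
time: 6.05
position: [0.4876, -0.0072, 0.0256]
eef_rot: [3.141, -0.001, -0.008]
contact_force: [-1.8, -0.1, 1.3]
finger_gap: 0.015
finger_force: 60.0
```

Request:
jog_arm --targets '[[[0, 0, 0, 1, 0, 0.1, -1], [0, 0, 0, 2.2, 0, 0.1, -1], [0, 0, 0, 3.4, 0, 0.1, -1], [0, 0, 0, 4.6, 0, 0.1, -1], [0, 0, 0, 5.4, 0, 0.1, -1], [0, 0, 0, 5.4, 0, 0.1, -1]]]'

```text
time: 6.55
position: [0.5417, -0.0071, 0.0263]
eef_rot: [-3.141, -0.002, -0.008]
contact_force: [0.4, 0.2, -2.9]
finger_gap: 0.0148
finger_force: 59.3
```

Request:
jog_arm --targets '[[[0, 0, 0, 0.4, 0, 0, -1], [0, 0, 0, 0.7, 0, -0.05, -1], [0, 0, 0, 0.9, 0, -0.1, -1], [0, 0, 0, 1.0, 0, -0.15, -1], [0, 0, 0, 1.0, 0, -0.15, -1], [0, 0, 0, 1.0, 0, -0.15, -1]]]'

```text
time: 7.05
position: [0.5494, -0.0072, 0.0248]
eef_rot: [3.141, 0.001, -0.007]
contact_force: [-2.2, -0.3, -1.6]
finger_gap: 0.015
finger_force: 59.3
```

Request:
jog_arm --targets '[[[0, 0, 0, 0.1, 0, -0.1, -1], [0, 0, 0, 0.2, 0, -0.2, -1], [0, 0, 0, 0.2, 0, -0.2, -1], [0, 0, 0, 0.2, 0, -0.2, -1]]]'

```text
time: 7.38
position: [0.5491, -0.0075, 0.0229]
eef_rot: [3.14, 0.005, -0.007]
contact_force: [-9.1, -2.1, 6.8]
finger_gap: 0.0144
finger_force: 60.6
```

Request:
jog_arm --targets '[[[0, 0, 0, 0, 0, 0.2, -1], [0, 0, 0, 0, 0, 0.2, 0], [0, 0, 0, 0, 0, 0.2, 0], [0, 0, 0, 0, 0, 0.2, 0], [0, 0, 0, 0, 0, 2, 0], [0, 0, 0, 0, 0, 5.5, 0], [0, 0, 0, 0, 0, 9.5, 0], [0, 0, 0, 0, 0, 13.5, 0.5]]]'

```text
time: 8.05
position: [0.5522, -0.0068, 0.1593]
eef_rot: [-3.141, 0.0, -0.007]
contact_force: [0.4, 0.4, 0.0]
finger_gap: 0.0535
finger_force: 0.0
```

Request:
jog_arm --targets '[[[0, 0, 0, -0.5, -2, 3, 1], [0, 0, 0, -1, -5, 7, 1], [0, 0, 0, -2, -8.5, 9, 1], [0, 0, 0, -3, -12, 10, 1], [0, 0, 0, -4, -15, 10, 1], [0, 0, 0, -4.5, -18, 10, 1], [0, 0, 0, -4.5, -18, 10, 1], [0, 0, 0, -4.5, -18, 10, 1]]]'

```text
time: 8.72
position: [0.507, -0.1893, 0.2582]
eef_rot: [3.141, -0.001, -0.012]
contact_force: [0.6, 1.0, 0.1]
finger_gap: 0.0854
finger_force: 0.0
```

```bash
python3 - <<'E'
from plant import r
import cv2,numpy as np
s=r.state();print(s['time'],s['position'],s['eef_rot'],s['contact_force'],s['finger_gap'])
c=r.get_calibration('wrist');im=r.get_image('wrist');np.save('c3.npy',c)
cv2.imwrite('pics/w3.png',cv2.resize(cv2.convertScaleAbs(im[:,:,::-1],alpha=1.3),(800,600),interpolation=cv2.INTER_CUBIC))
E
```

```text
8.7167 [ 0.50696987 -0.18927321  0.25817794] [ 3.14080917e+00 -9.58766488e-04 -1.18353385e-02] [0.59038531 0.97007605 0.06685017] 0.08542849022435174
```

View pics/w3.png

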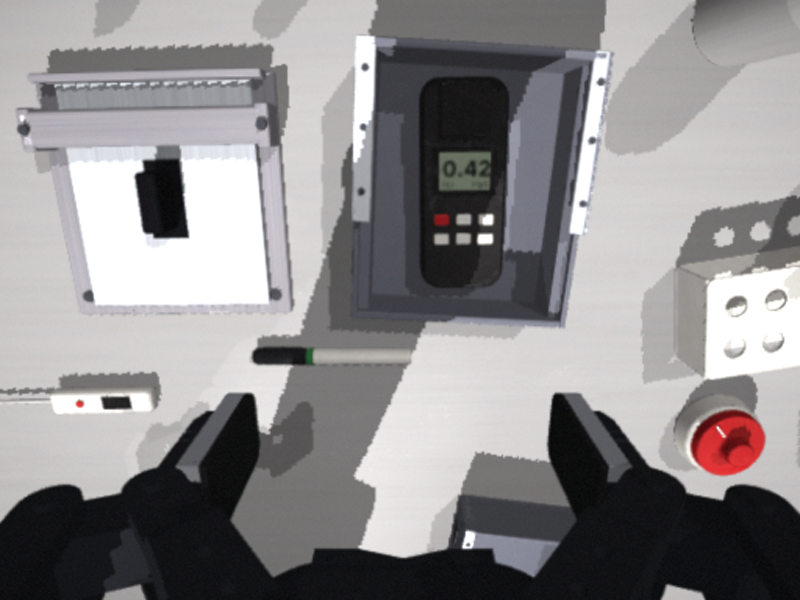

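Lid is home in the holder, under the bar with its handle in front. The meter lies display-up in the case, outline (422,79)–(502,288).

```bash
python3 - <<'E'
from h import *
c=np.load('c3.npy',allow_pickle=True).item()
f=lambda L:(np.array(L)+.5)/1.5625-.5
for z in(.03,.038):
  print('meter',fit(c,f([(421,78),(509,80),(420,287),(502,289)]),[(.075,.031,z),(.075,-.031,z),(-.075,.031,z),(-.075,-.031,z)]))
print('lid',onz(c,f([(90,305),(271,305),(66,147),(260,147)]),.011).round(4).tolist())
print('case',fit(c,f([(356,36),(612,52),(354,221),(586,235)]),[(.093,.079,.066),(.093,-.079,.066),(-.02,.079,.066),(-.02,-.079,.066)]))
E
```

```text
meter (array([ 0.554 , -0.2333, -0.2261]), [[-0.2, -0.6], [-1.7, 1.3], [2.0, 0.0], [-0.1, -0.8]])
meter (array([ 0.5547, -0.2324, -0.2261]), [[-1.8, -1.2], [-3.3, 2.0], [3.6, -0.6], [1.5, -0.1]])
lid [[0.4643, 0.0689, 0.011], [0.4623, -0.0813, 0.011], [0.589, 0.0632, 0.011], [0.5855, -0.0841, 0.011]]
case (array([ 0.5513, -0.2355, -3.5906]), [[-0.3, -0.3], [-0.4, 1.5], [1.0, -1.8], [-0.3, 0.6]])
```

Request:
jog_arm --targets '[[[0, 0, 0.4, 2.5, -2, -2, 1], [0, 0, 0.4, 4.7, -4.4, -4, 1], [0, 0, 0.4, 4.7, -4.4, -7.5, 1], [0, 0, 0.4, 4.7, -4.4, -11, 1], [0, 0, 0.4, 4.7, -4.4, -14, 1], [0, 0, 0.4, 4.7, -4.4, -16, 1], [0, 0, 0.4, 4.7, -4.4, -16, 1]]]'

```text
time: 9.35
position: [0.5525, -0.228, 0.0935]
eef_rot: [-3.138, 0.007, 0.003]
contact_force: [-0.5, 0.4, 1.0]
finger_gap: 0.0852
finger_force: 0.0
```

Request:
jog_arm --targets '[[[0, 0, 0, 0, 0, 0, 1], [0, 0, 0, 0, 0, 0, 1], [0, 0, 0, 0, 0, 0, 1]]]'

```text
time: 9.6
position: [0.5557, -0.2308, 0.1]
eef_rot: [3.141, -0.003, 0.0]
contact_force: [0.9, 0.2, -0.1]
finger_gap: 0.0853
finger_force: 0.0
```

Request:
jog_arm --targets '[[[0, 0, 0, -0.1, -0.2, -2, 1], [0, 0, 0, -0.1, -0.2, -4, 1], [0, 0, 0, -0.1, -0.2, -6, 1], [0, 0, 0, -0.1, -0.2, -7.5, 1], [0, 0, 0, -0.1, -0.2, -8.5, 1], [0, 0, 0, -0.1, -0.2, -8.9, 1], [0, 0, 0, -0.1, -0.2, -8.9, 1], [0, 0, 0, -0.1, -0.2, -8.9, 1]]]'

```text
time: 10.27
position: [0.5541, -0.2333, 0.0108]
eef_rot: [3.141, -0.002, -0.0]
contact_force: [-0.8, -0.4, 2.3]
finger_gap: 0.0855
finger_force: 0.8
```

Request:
jog_arm --targets '[[[0, 0, 0, 0, 0, 0, 0.6], [0, 0, 0, 0, 0, 0, 0.2], [0, 0, 0, 0, 0, 0, 0], [0, 0, 0, 0, 0, 0, 0], [0, 0, 0, 0, 0, 0, 0], [0, 0, 0, 0, 0, 0, 0]]]' --newtons 60

```text
time: 10.77
position: [0.5555, -0.2328, 0.012]
eef_rot: [3.141, -0.005, 0.0]
contact_force: [-1.3, 2.3, 14.1]
finger_gap: 0.0594
finger_force: 62.9
```

Request:
jog_arm --targets '[[[0, 0, 0, 0, 0, 0.5, -0.3], [0, 0, 0, 0, 0, 1.5, -0.3], [0, 0, 0, 0, 0, 3, -0.3], [0, 0, 0, 0, 0, 5, -0.3], [0, 0, 0, 0, 0, 7.5, -0.3], [0, 0, 0, 0, 0, 10, -0.3], [0, 0, 0, 0, 0, 11, -0.3], [0, 0, 0, 0, 0, 11, -0.3]]]'

```text
time: 11.43
position: [0.5547, -0.2337, 0.122]
eef_rot: [3.14, -0.005, -0.001]
contact_force: [0.3, -0.0, -3.0]
finger_gap: 0.0594
finger_force: 66.3
```

Request:
jog_arm --targets '[[[0, 0, 0, 0, 2, 1, -0.3], [0, 0, 0.5, 0, 5.5, 2, -0.3], [0, 0, 1, 0, 9.5, 3, -0.3], [0, 0, 1.5, 0, 13.5, 3, -0.3], [0, 0, 2, 0, 17.5, 3, -0.3], [0, 0, 2.2, 0, 21.5, 3, -0.3], [0, 0, 2.2, 0, 25.5, 3, -0.3], [0, 0, 2.2, 0, 29, 3, -0.3]]]'

```text
time: 12.1
position: [0.552, 0.0596, 0.1476]
eef_rot: [-3.141, 0.002, 0.039]
contact_force: [0.8, -0.8, -2.6]
finger_gap: 0.0595
finger_force: 66.2
```

Request:
jog_arm --targets '[[[0, 0, 0, 0.4, 4, 0, -0.3], [0, 0, 0, 0.8, 8, 0, -0.3], [0, 0, 0, 1.2, 12, 0, -0.3], [0, 0, 0, 1.2, 15.5, 0, -0.3], [0, 0, 0, 1.2, 18.5, 0, -0.3], [0, 0, 0, 1.2, 20.5, 0, -0.3], [0, 0, 0, 1.2, 20.5, 0, -0.3], [0, 0, 0, 1.2, 20.5, 0, -0.3]]]'

```text
time: 12.77
position: [0.5639, 0.2633, 0.1471]
eef_rot: [3.141, 0.003, 0.041]
contact_force: [0.4, -1.1, -2.9]
finger_gap: 0.0595
finger_force: 66.2
```

```bash
python3 - <<'E'
from plant import r
import cv2,numpy as np
s=r.state();print(s['time'],s['position'],s['eef_rot'],s['contact_force'],s['finger_gap'])
c=r.get_calibration('wrist');im=r.get_image('wrist');np.save('c4.npy',c)
cv2.imwrite('pics/w4.png',cv2.resize(im[:,:,::-1],(800,600),interpolation=cv2.INTER_CUBIC))
E
```

```text
12.7667 [0.56390516 0.26325046 0.14712998] [3.14103966e+00 2.61843424e-03 4.09293171e-02] [ 0.38320674 -1.09254134 -2.90121611] 0.05953932815008235
```

View pics/w4.png

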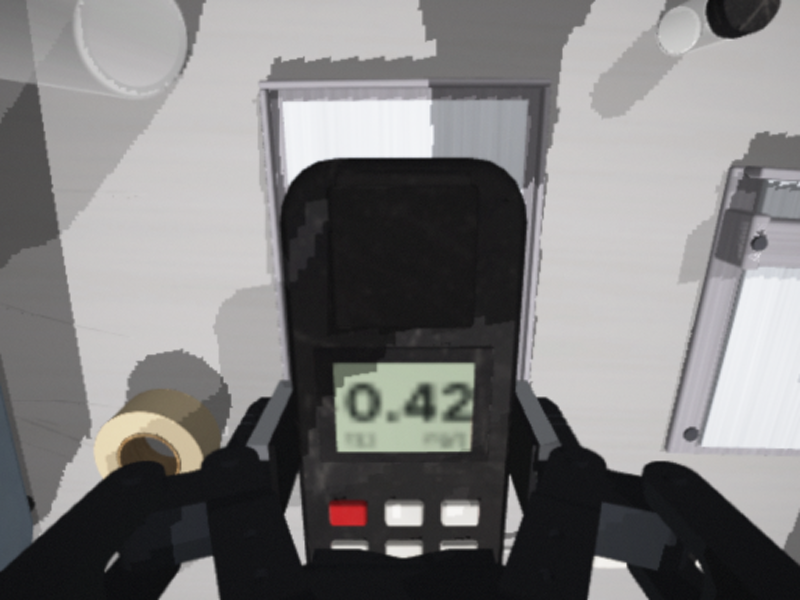

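The meter is held level over the tray, with the tray's far corners at (262,83) and (548,85). The label roll is clear at (160,440).

```bash
python3 - <<'E'
from h import *
c=np.load('c4.npy',allow_pickle=True).item()
f=lambda L:(np.array(L)+.5)/1.5625-.5
print('tray',fit(c,f([(262,83),(548,85)]),[(.1,.075,.014),(.1,-.075,.014)]))
print('roll',onz(c,f([(155,450)]),.03),'meter far end',onz(c,f([(315,158),(493,158)]),.17))
E
```

```text
tray (array([0.5717, 0.2631, 1.9341]), [[0.1, -2.3], [-0.1, 2.3]])
roll [[0.46101394 0.40891324 0.03      ]] meter far end [[0.6382193  0.28652665 0.17      ]
 [0.63984682 0.245896   0.17      ]]
```

Request:
jog_arm --targets '[[[0, 0, -0.4, 0.5, 0, -2, -0.3], [0, 0, -0.4, 0.5, 0, -5, -0.3], [0, 0, -0.4, 0.5, 0, -8, -0.3], [0, 0, -0.4, 0.5, 0, -10.5, -0.3], [0, 0, -0.4, 0.5, 0, -12, -0.3], [0, 0, -0.4, 0.5, 0, -12.8, -0.3], [0, 0, -0.4, 0.5, 0, -13.1, -0.3], [0, 0, -0.4, 0.5, 0, -13.1, -0.3]]]'

```text
time: 13.48
position: [0.5703, 0.2608, 0.0176]
eef_rot: [3.141, 0.001, 0.03]
contact_force: [-0.1, 0.0, -2.4]
finger_gap: 0.0595
finger_force: 66.2
```

Request:
jog_arm --targets '[[[0, 0, 0, 0, 0, -0.1, -0.3], [0, 0, 0, 0, 0, -0.2, -0.3], [0, 0, 0, 0, 0, -0.3, -0.3], [0, 0, 0, 0, 0, -0.4, -0.3], [0, 0, 0, 0, 0, -0.4, -0.3]]]'

```text
time: 13.9
position: [0.5703, 0.262, 0.0143]
eef_rot: [-3.141, -0.001, 0.031]
contact_force: [0.0, 0.2, -3.5]
finger_gap: 0.0595
finger_force: 66.2
```

Request:
jog_arm --targets '[[[0, 0, 0, 0, 0, -0.1, -0.3], [0, 0, 0, 0, 0, -0.2, -0.3], [0, 0, 0, 0, 0, -0.3, -0.3], [0, 0, 0, 0, 0, -0.4, -0.3], [0, 0, 0, 0, 0, -0.4, -0.3], [0, 0, 0, 0, 0, -0.4, -0.3]]]'

```text
time: 14.4
position: [0.5701, 0.2619, 0.0101]
eef_rot: [-3.142, 0.0, 0.031]
contact_force: [-1.1, -1.2, 0.8]
finger_gap: 0.0598
finger_force: 66.7
```

Force changed from -3.5 to +0.8 N, so it's touching the floor. Down a touch more, then release and retreat.

Request:
jog_arm --targets '[[[0, 0, 0, 0, 0, -0.1, -0.3], [0, 0, 0, 0, 0, -0.1, 0.4], [0, 0, 0, 0, 0, -0.1, 1], [0, 0, 0, 0, 0, 0, 1], [0, 0, 0, 0, 0, 0, 1], [0, 0, 0, 0, 0, 1.5, 1], [0, 0, 0, 0, 0, 5, 1], [0, 0, 0, 0, 0, 9, 1]]]'

```text
time: 15.07
position: [0.5687, 0.2612, 0.0987]
eef_rot: [3.14, 0.005, 0.031]
contact_force: [0.4, 0.9, -0.3]
finger_gap: 0.0853
finger_force: 0.0
```

Request:
jog_arm --targets '[[[0, 0, 0, 0, -1, 4, 1], [0, 0, 0, -1, -4, 8, 1], [0, 0, 0, -3, -8, 11, 1], [0, 0, 0, -5, -11, 12, 1], [0, 0, 0, -5, -12, 12, 1], [0, 0, 0, -5, -12, 12, 1], [0, 0, 0, -5, -12, 12, 1]]]'

```text
time: 15.65
position: [0.5205, 0.1406, 0.2208]
eef_rot: [3.141, -0.002, 0.028]
contact_force: [-0.2, 0.7, -0.2]
finger_gap: 0.0854
finger_force: 0.0
```

```bash
python3 - <<'E'
from plant import r
import cv2,numpy as np
s=r.state();print(s['time'],s['position'],s['contact_force'],s['finger_gap'])
c=r.get_calibration('wrist');im=r.get_image('wrist');np.save('c5.npy',c)
cv2.imwrite('pics/w5.png',cv2.resize(cv2.convertScaleAbs(im[:,:,::-1],alpha=1.2),(800,600),interpolation=cv2.INTER_CUBIC))
E
```

```text
15.65 [0.52053051 0.14056087 0.22080865] [-0.18607387  0.67688078 -0.17721499] 0.08544601937832134
```

View pics/w5.png

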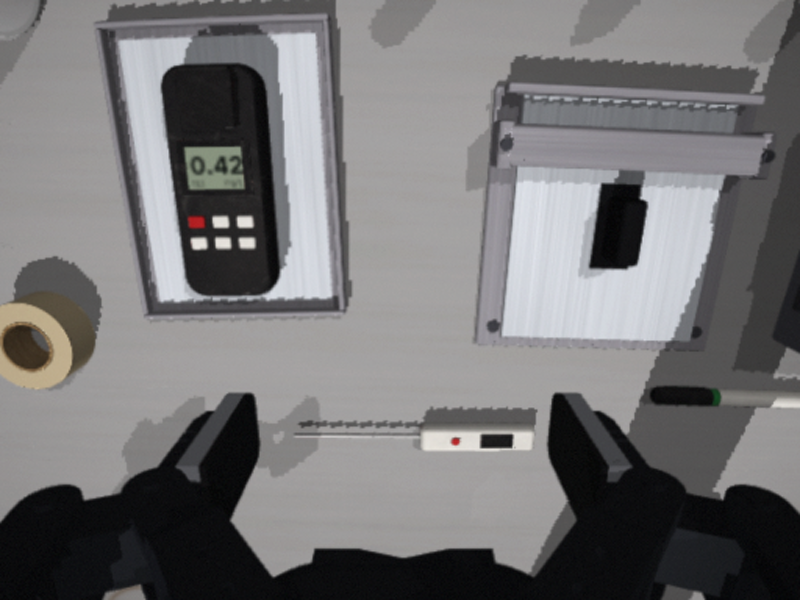

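The meter lies display-up in the tray at (222,180), and the lid in the holder at (612,250). I'll check the margins numerically.

```bash
python3 - <<'E'
from h import *
c=np.load('c5.npy',allow_pickle=True).item()
f=lambda L:(np.array(L)+.5)/1.5625-.5
print('tray',fit(c,f([(97,22),(328,15),(148,318),(346,312)]),[(.1,.075,.014),(.1,-.075,.014),(-.1,.075,.014),(-.1,-.075,.014)]))
z=.03
print('meter',fit(c,f([(162,66),(262,64),(186,294),(278,292)]),[(.075,.031,z),(.075,-.031,z),(-.075,.031,z),(-.075,-.031,z)]))
print('lid front corners',onz(c,f([(502,337),(695,342)]),.011).round(4).tolist())
print('holder',fit(c,f([(476,344),(704,350)]),[(-.094,.09,.006),(-.094,-.09,.006)]))
E
```

```text
tray (array([0.5748, 0.2599, 2.9205]), [[-0.9, -1.6], [-2.7, 1.6], [1.2, -1.4], [2.3, 1.4]])
meter (array([0.5707, 0.2597, 1.1421]), [[-2.8, -0.4], [-2.0, -0.2], [1.4, 1.5], [3.3, -0.8]])
lid front corners [[0.4634, 0.0648, 0.011], [0.4629, -0.0834, 0.011]]
holder (array([ 0.5489, -0.0064, -0.2146]), [[-0.0, -0.9], [0.0, 0.9]])
```

```bash
python3 -c "
from plant import r
print(r.job_done())"
```

```text
the job is handed in; nothing more can be done
None
```

The job is handed in at about 16 s of the 61 s; no verdict came back. By my last camera check the lid sits against the stop under the bar, about 3 mm off the holder's middle. The meter lies display up in the tray about 4 mm from its centre, and I saw no contact with the thermometer, marker or label roll.

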